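# Lock the push-and-turn cap on the clamped pill vial

### The job

Close the open pill vial in the stand on the medication cart: pick up the white cap, set it on the vial's neck, then press it down and twist it clockwise so that its inner lugs catch under the neck lugs, right up to the stop, and let go so that it springs up into its locked position and stays. Feel for the right angle and be gentle with the thin vial: a dozen newtons of push is plenty, ease off as soon as you feel the stop, and never let the cap load the vial with more than about 45 N in all. Leave the blue cap and the other things on the cart where they are.

Things in the scene. Friction and masses are not known exactly. Their poses are not given: they have to be found in the camera images.
- cap_center (a point): Centre of the white push-and-turn cap (15 mm above its rim), which stands open side down on the cart. Eight-sided, 58 mm across flats (flats face its x, y and the diagonals), 30 mm tall, 28 to 56 g. Inside radius 26 mm; four inner lugs at the rim, 9 mm wide, 4 mm tall, on its +x, +y, -x, -y sides, reach in to 20 mm from the axis. z up through the closed top; a grey bar on top lies along x.
- stand: Heavy fixed stand, 120 x 100 mm, clamping an open amber vial upright on its axis. Origin under its centre, on the cart; z up. The vial is clamped by hand at any angle about that axis: which way its four neck lugs (every 90 degrees) face is not measured: see it or feel for it. The jaws are rubber-lined: twisted, the vial gives by 0.17 rad per N m and springs back.
- neck_lugs (a point): Point on the vial's axis at the top of its four white neck lugs (89 mm above the cart; 17 mm wide, 4 mm tall, 23 mm from the axis to the outer face). Cap turned within about 0.12 rad of the gaps: its lugs drop between them; otherwise its rim rests on top, here. The neck is 36 mm across, its end 10 mm above this point. Axes as the stand.
- plug_top (a point): Top of the grey sprung seal plug (26 mm across) in the mouth, when free: 113 mm above the cart. The inside of the cap top meets it when the cap rim is 87 mm above the cart; it then pushes back with 0.9 N per mm. A cap let go before it is locked is pushed up again, rim to 86 mm or more; between the neck lugs it keeps its angle and can be gripped afresh.
- shoulder (a point): Point on the axis at the vial's shoulder (54 mm across, 75 mm above the cart), where a fully pressed cap's rim lands. To pass under the 2.5 mm bumps at the entry ends of the neck lugs, the cap rim must be no more than 2 mm above this point (some 9 to 11 N of spring); then turn clockwise seen from above, about 0.8 rad from the gap's centre, to a hard stop felt at 0.15 to 0.3 N m.
- locked_spot (a point): Where the cap's centre rests when locked, 96 mm above the cart on the vial's axis: let go at the stop, the spring lifts the cap some 4 to 6 mm into the pockets behind the bumps (rim 81 mm above the cart) and it stays. Axes as the stand.
- blue_cap: Blue smaller cap, 42 mm across, 30 mm tall, does not fit; origin under its centre. Leave it alone.
- amber_jar: Bystander: closed amber glass jar with a white lid, 52 mm across, 85 mm tall; origin under its centre. Leave it alone.
- dropper_bottle: Bystander: slim amber bottle with a black cap, 36 mm across, 85 mm tall; origin under its centre. Leave it alone.
- carton: Bystander: white carton, 50 x 100 mm, 35 mm tall; origin under its centre. Leave it alone.
- pill_cup: Bystander: clear pill cup, 44 mm across, 35 mm tall; origin under its centre. Leave it alone.
- tray: Bystander: shallow steel tray, 160 x 220 mm, 22 mm tall; origin under its centre. Leave it alone.
- tape_roll: Bystander: green roll, 60 mm across, 20 mm tall; origin under its centre. Leave it alone.
Things that resemble listed ones, but are neither listed nor needed, are in the scene too. What is shaped like the part that bears cap_center but brown, green or yellow is not meant.

How it is judged:
By the outcome, as a careful person would: the job done as asked, in the order asked, and still so for the second after the job is handed in, with the robot touching nothing.
It also fails if it takes over 72 s, if anything falls off the work surface, if the arm or the gripper's body presses on something with over 40 N, if the wrist force passes 120 N, or if a joint passes its speed limit or range.

### The arm

A 6-joint arm with a two-finger parallel gripper is mounted at the origin on the work surface. World frame = base frame: x ahead of the robot, y to its left, z up, the work surface at z = 0. Lengths are in m, angles in rad, forces in N, time in s.
With the tool pointing down it reaches from about 0.4 to 0.825 m from the base axis. Payload 7 kg.
Tool frame: the origin (TCP) lies at the centre of the arm's flange, where the gripper is bolted on; the fingertips stand 178 mm ahead of it and the grasp point (between the pads) lies 159 mm ahead of it; z points along the fingers, y is the direction in which the jaws open and shut (so a half turn about z gives the same grasp; the last joint's range is limited). The gripper opens to 88 mm and grips with 3 to 60 N. Pads are 19 mm wide; open, the fingers measure 130 mm over their backs; the gripper's body (78 mm by 193 mm) begins 47 mm behind the grasp point.
Start: joints at [1.576, 0.359, 0.012, 0, -1.224, -0.288], TCP at [0.188, 0.648, 0.405] pointing down, gripper open.
Joint ranges: [-3.07, 3.07], [-1.43, 2.12], [-1.02, 1.25], [-3.03, 1.67], [-3.05, -0], [-3.03, 3.03]. Speed limits (rad/s): [2.39, 2.39, 3.01, 3.14, 3.14, 3.14].

### API

Orientations are given as [roll, pitch, yaw] about the fixed x, y, z axes, in that order (R = Rz(yaw) Ry(pitch) Rx(roll)).
In Python, from station import arm gives the robot as it stands.
- The arm moves only by the shell command python3 -m handwheel 'ROWS' [OPENING] [FORCE]. ROWS is JSON, a list of rows, each a list of 4 numbers: the shift along the world's x, y, z in cm, then the turn about the world's z in rad. In form: [[dx, dy, dz, yaw], ...]. A call has 1 to 20 rows; each row shifts and turns the commanded pose from where the row before left it; what a row does not reach is not made up. A row lasts 1/10 s, in which the tool goes at most 50 mm and 8.59 degrees, less where a joint would pass 70% of its speed; a pose out of reach is approached as far as the arm can. A call is refused whole if a number of a shift passes 5 or a number of a turn 0.15, either way. A call with a gripper value outside its range is refused whole. OPENING is the closure, from 0 (fully open) to 1 (shut), set as the call begins (- or left out, the last holds). The fingers move at their own pace and stop on an object; FORCE is the grip in N (left out, the last holds). Time passes only in rows, so rows that do not move let the fingers close. It gives the time, the measured TCP pose, the force and the opening at its end, in the units of the state.
- arm.get_state(): the state, without advancing time (a new reading comes with each control period).
- arm.grab_frame(name): name is "side" or "top"; returns a dict with "image" (480x640x3 uint8, red, green, blue), "depth" (480x640 float32, m along the optical axis (not along the pixel's ray), 0 where there is no reading), "vfov" (degrees; the focal length in pixels is half the picture's height over the tangent of half this angle, whatever the lens; pixels are square), "cx", "cy" (the principal point, pixels), "rvec" (rotation vector, rad) and "tvec" (3), from world to camera coordinates, as OpenCV has them. Camera axes: x right, y down, z forward; pixel columns grow to the right and rows downward; lengths in m; the calibration is good to about 2 mm. A picture is of the moment at which its call begins.
- arm.job_done(): hands the job in, once; it reports no verdict.
The state is a dict: "t": time; "q": joint angles; "qd": joint speeds; "joint_efforts": joint torques, N m; "eef_pos": TCP position; "ee_rot": TCP orientation; "force": force on the tool from outside, world axes, zero at the start; "moment": the same for the moment, N m; "width": finger opening in m.
Only numpy, scipy, OpenCV 4.12 (cv2) and the standard library are available. Lean on these libraries where they do the work, as an engineer would, in place of code of your own. Each camera call takes 0.05 s, during which the arm holds its last target.

## Working session

There is one attempt and no reset: what is moved stays moved. The work goes in short steps, Python scripts to look and compute and a shell command to move; the robot and the scene stay as the last step left them, time stands still between calls to the robot, and variables do not carry over. Pictures are saved under pics/ and viewed, and the job is handed in when it is done.

```bash
mkdir -p pics; ls; cat > h.py <<'E'
import numpy as np, cv2, pickle
from station import arm
def grab(n,tag):
    f=arm.grab_frame(n); pickle.dump(f,open(f'pics/{tag}.pkl','wb'))
    cv2.imwrite(f'pics/{tag}.png',f['image'][:,:,::-1]); return f
def load(tag): return pickle.load(open(f'pics/{tag}.pkl','rb'))
def cam(f):
    R=cv2.Rodrigues(np.array(f['rvec'],float))[0]; fl=240/np.tan(np.radians(f['vfov'])/2)
    return R,np.array(f['tvec'],float).ravel(),fl
def onz(f,u,v,z):
    R,t,fl=cam(f); d=R.T@np.array([(u-f['cx'])/fl,(v-f['cy'])/fl,1]); c=-R.T@t
    return c+d*(z-c[2])/d[2]
def dep(f,u,v):
    R,t,fl=cam(f); Z=f['depth'][int(v),int(u)]
    return R.T@(np.array([(u-f['cx'])/fl*Z,(v-f['cy'])/fl*Z,Z])-t)
def proj(f,p):
    R,t,fl=cam(f); q=R@np.array(p,float)+t; return f['cx']+fl*q[0]/q[2],f['cy']+fl*q[1]/q[2]
def crop(f,u,v,w,h,tag,s=6):
    im=f['image'][v:v+h,u:u+w,::-1]; cv2.imwrite(f'pics/{tag}.png',cv2.resize(im,None,fx=s,fy=s,interpolation=cv2.INTER_CUBIC))
E
python3 - <<'E'
from h import *
for n in ('top','side'):
    f=grab(n,n+'0'); R,t,fl=cam(f); print(n,-R.T@t,R[2],fl,f['cx'],f['cy'])
s=arm.get_state(); print({k:np.round(v,3) for k,v in s.items()})
E
```

```text
pics
top [0.42946825 0.01793444 1.48731693] [ 8.90564657e-02  7.75213765e-04 -9.96026277e-01] 614.7899368057165 319.09467465110026 238.09250334257268
side [0.27654127 0.75900779 1.01288542] [ 0.23547992 -0.61025513 -0.75639797] 582.0845233689885 308.66299589426654 242.40195724532205
{'t': np.float64(0.1), 'q': array([ 1.576,  0.359,  0.011, -0.   , -1.224, -0.288]), 'qd': array([-0.001, -0.002,  0.002,  0.001,  0.   , -0.   ]), 'joint_efforts': array([-1.0000e-03, -5.8416e+01,  2.9375e+01,  7.0150e+00,  1.0000e-02,
       -0.0000e+00]), 'eef_pos': array([0.188, 0.648, 0.404]), 'ee_rot': array([ 3.14 , -0.   , -0.283]), 'force': array([ 0.056, -0.294, -0.039]), 'moment': array([ 0.024,  0.038, -0.017]), 'width': np.float64(0.087)}
```

View pics/top0.png

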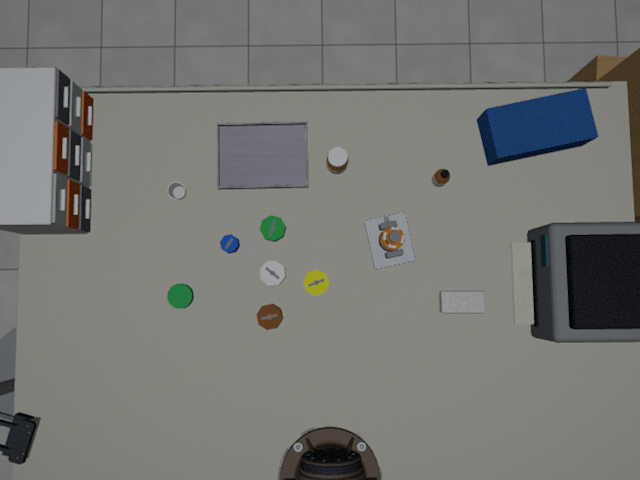

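View pics/side0.png

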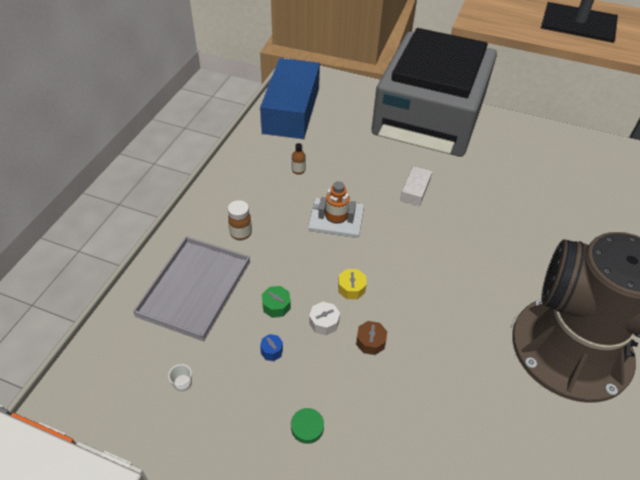

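The white cap is at about (272,273) in the top view and (324,318) in the side view. The stand and vial are at about (391,239) and (338,205). I'll enlarge both.

```bash
python3 - <<'E'
from h import *
t=load('top0'); s=load('side0')
def c(f,u,v,w,h,k): return cv2.resize(f['image'][v:v+h,u:u+w,::-1],None,fx=k,fy=k,interpolation=cv2.INTER_CUBIC)
a=np.hstack([c(t,252,253,40,40,9),c(t,368,218,44,40,9)])
cv2.imwrite('pics/c1.png',a[:, :760])
b=np.hstack([c(s,300,295,50,50,8),c(s,312,175,50,50,8)]); cv2.imwrite('pics/c2.png',b)
E
```

```text
(no output)
```

View pics/c1.png

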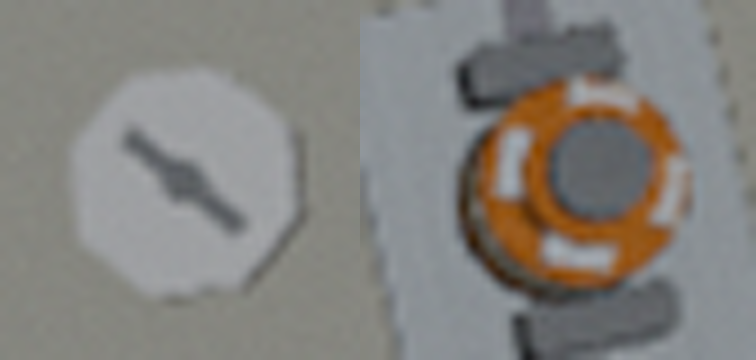

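View pics/c2.png

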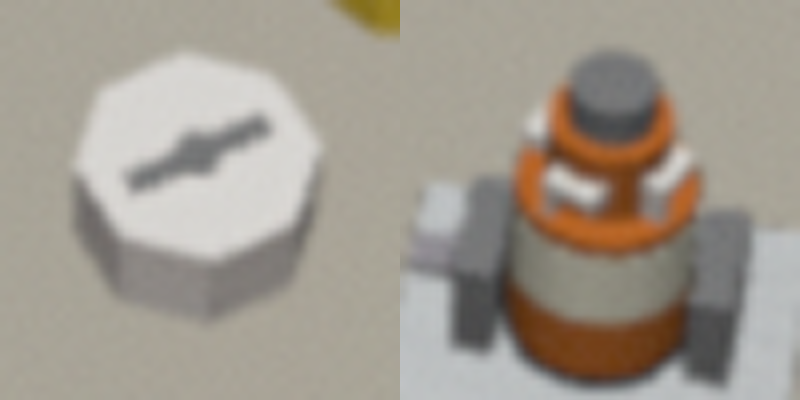

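```bash
python3 - <<'E'
from h import *
t=load('top0'); s=load('side0')
px=lambda x,y,u0,v0,k:(u0+(x+.5)/k-.5,v0+(y+.5)/k-.5)
T=lambda x,y:px(x,y,252,253,9); V=lambda x,y:px(x-360,y,368,218,9)
S=lambda x,y:px(x,y,300,295,8); W=lambda x,y:px(x-400,y,312,175,8)
print('cap top',onz(t,*T(184,180),.03),'side',onz(s,*S(197,153),.03), 'depth',dep(t,272,277),dep(s,330,322))
a,b=onz(t,*T(133,138),.032),onz(t,*T(240,222),.032); print('bar',np.arctan2(*(b-a)[1::-1]), (a+b)/2)
a,b=onz(s,*S(133,183),.032),onz(s,*S(265,122),.032); print('barS',np.arctan2(*(b-a)[1::-1]),(a+b)/2)
print('plug',onz(t,*V(602,168),.113),onz(s,*W(616,77),.113),dep(t,*V(602,168)))
L=[onz(t,*V(*p),.089) for p in [(603,92),(515,163),(580,253),(672,190)]]
c=np.mean(L,0);print('lugs',c)
for l in L: print(l-c,np.hypot(*(l-c)[:2]),np.arctan2(*(l-c)[1::-1])%(np.pi/2))
# side lugs
for p in [(577,185),(672,170),(537,125)]:
    l=onz(s,*W(*p),.089);print('S',l-c,np.arctan2(*(l-c)[1::-1])%(np.pi/2))
for n,p in dict(blue=(230,244),green=(273,228),yellow=(316,283),brown=(270,317),jar=(337,160),tray=(263,155)).items(): print(n,onz(t,*p,.03))
E
```

```text
cap top [0.47905445 0.13148596 0.03      ] side [0.48271775 0.13069678 0.03      ] depth [0.46850385 0.13140612 0.03156513] [0.46433999 0.14668434 0.03294503]
bar -2.2440887890599615 [0.47898698 0.13068281 0.032     ]
barS -2.253945170322033 [0.48182096 0.13156417 0.032     ]
plug [ 0.55470405 -0.15015204  0.113     ] [ 0.55892905 -0.15248543  0.113     ] [ 0.55453424 -0.14992413  0.11486346]
lugs [ 0.55527542 -0.15064149  0.089     ]
[ 0.02099967 -0.00312148  0.        ] 0.021230395561519778 1.4232323479132036
[0.00313236 0.01959821 0.        ] 0.019846949329561565 1.4123078632894068
[-0.01994953  0.0035976   0.        ] 0.020271318258663126 1.3923789804039104
[-0.0041825  -0.02007432  0.        ] 0.02050540440813763 1.3653841919228686
S [0.00633278 0.019403   0.        ] 1.2553156566715307
S [-0.01637045  0.00351116  0.        ] 1.359515834963537
S [ 2.52234412e-02  1.06673593e-03 -1.11022302e-16] 0.042266264454139876
blue [0.54799244 0.23111619 0.03      ]
green [0.58512905 0.1286764  0.03      ]
yellow [0.45325038 0.02754043 0.03      ]
brown [0.37462319 0.13661194 0.03      ]
jar [ 0.74801082 -0.02607324  0.03      ]
tray [0.76224328 0.15203685 0.03      ]
```

```bash
python3 -m handwheel '[[1.4,-2.6,0,0.06],[1.4,-2.6,0,0.06],[1.4,-2.6,0,0.06],[1.4,-2.6,0,0.06],[1.4,-2.6,0,0.06],[1.4,-2.6,-0.5,0.06],[1.4,-2.6,-0.5,0.06],[1.4,-2.6,-0.5,0.06],[1.4,-2.6,-0.5,0.06],[1.4,-2.6,-0.5,0.06],[1.4,-2.6,-0.5,0.06],[1.4,-2.6,-0.5,0.06],[1.4,-2.6,-0.5,0.06],[1.4,-2.6,-0.5,0.06],[1.4,-2.6,-0.5,0.06],[1.4,-2.6,-0.5,0.06],[1.4,-2.6,-0.5,0.06],[1.4,-2.6,-0.5,0.06],[1.4,-2.6,-0.5,0.06],[1.4,-2.6,-0.5,0.06]]' 0
python3 -m handwheel '[[0,0,-0.5,0],[0,0,0,0],[0,0,0,0]]'
python3 - <<'E'
from h import *
s=arm.get_state();print(s['t'],s['eef_pos'],s['ee_rot'],s['q'],s['force'])
f=load('top0')
# heights of stand parts
for u,v in [(387,225),(393,254),(385,233),(375,250)]: print(u,v,dep(f,u,v))
E
```

```text
t: 2.1
eef_pos: [0.4687, 0.127, 0.3294]
ee_rot: [-3.141, 0.0, 0.92]
force: [0.2, 0.3, 0.3]
width: 0.0875
t: 2.4
eef_pos: [0.4682, 0.1285, 0.3246]
ee_rot: [-3.141, 0.0, 0.917]
force: [-0.3, 0.1, 1.3]
width: 0.0877
2.4 [0.4681994  0.12845962 0.32461116] [-3.14148862e+00  3.12489198e-04  9.16787230e-01] [ 6.73895751e-01  1.17368025e-01 -5.08837301e-01 -3.18622331e-05
 -9.44919338e-01  1.81370646e+00] [-0.26154855  0.08942895  1.26952991]
387 225 [ 0.58651897 -0.1403175   0.05558234]
393 254 [ 0.51844298 -0.1530948   0.05396074]
385 233 [ 0.5646     -0.13176349  0.08817646]
375 250 [ 0.53072412 -0.11447253  0.0182458 ]
```

```bash
python3 -m handwheel '[[0.2,0.05,-1.5,-0.006],[0.2,0.05,-1.5,-0.006],[0.2,0.05,-1.5,-0.006],[0.2,0.05,-1.5,-0.006],[0.2,0.05,-1.5,0],[0.2,0.05,-1,0],[0,0,0,0],[0,0,0,0]]'
python3 - <<'E'
from h import *
f=grab('side','side1');s=arm.get_state();print(s['t'],s['eef_pos'],s['ee_rot'],s['force'])
p=s['eef_pos'].copy();p[2]-=.178;print(proj(f,p)); p[2]=.03;print(proj(f,p))
crop(f,250,200,130,150,'c3',4)
f=grab('top','top1');crop(f,210,220,130,100,'c4',5)
E
```

```text
t: 3.2
eef_pos: [0.4804, 0.1317, 0.24]
ee_rot: [3.141, -0.0, 0.894]
force: [-0.9, 0.5, 0.7]
width: 0.0874
3.25 [0.48052299 0.13159299 0.24030667] [ 3.14122199e+00 -7.73707991e-04  8.93817792e-01] [-0.00368263 -0.43895273 -0.05582622]
(np.float64(325.5793478088916), np.float64(305.21070030783346))
(np.float64(325.04586663667044), np.float64(314.3764937097948))
```

View pics/c3.png

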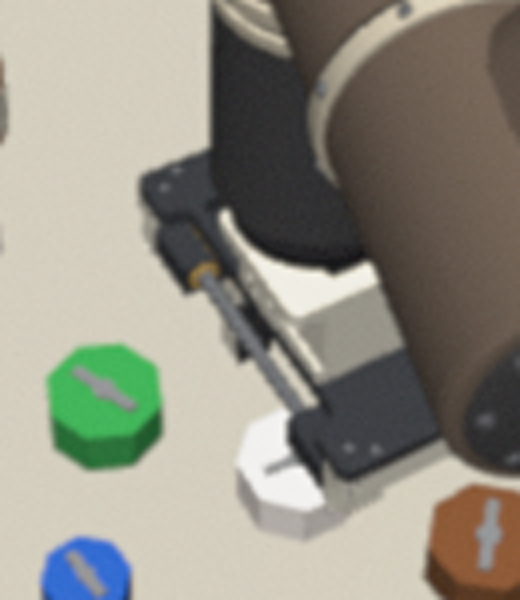

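View pics/c4.png

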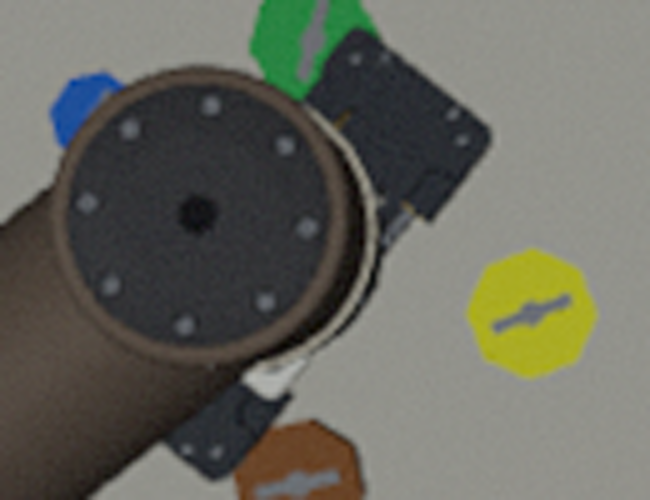

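```bash
python3 -m handwheel '[[0,0,-1.5,0],[0,0,-1.5,0],[0,0,-1.2,0],[0,0,-0.9,0],[0,0,-0.6,0],[0,0,-0.2,0],[0,0,0,0],[0,0,0,0]]'
python3 -m handwheel '[[0,0,0,0],[0,0,0,0],[0,0,0,0],[0,0,0,0],[0,0,0,0],[0,0,0,0],[0,0,0,0],[0,0,0,0],[0,0,0,0],[0,0,0,0]]' 1 15
python3 -c "
from h import *
s=arm.get_state();print(s['eef_pos'],s['ee_rot'],s['force'],s['moment'],s['width'])"
```

```text
t: 4.1
eef_pos: [0.4805, 0.1313, 0.1811]
ee_rot: [3.141, -0.001, 0.893]
force: [0.9, 0.7, -0.3]
width: 0.0871
t: 5.1
eef_pos: [0.4804, 0.1312, 0.1807]
ee_rot: [3.142, -0.0, 0.893]
force: [-1.4, -0.1, 3.5]
width: 0.0579
[0.48037563 0.13119049 0.18074434] [ 3.14156513e+00 -7.90404625e-05  8.93275596e-01] [-1.3777876  -0.12896207  3.50697554] [-0.01499377  0.28483165 -0.03364116] 0.0578848196182543
```

```bash
python3 -m handwheel '[[0,0,0,0],[0,0,0,0],[0,0,0.5,0],[0,0,1,0],[0,0,1.5,0],[0,0,2,0],[0,0,2,0],[0,0,2,0],[0,0,2,0],[0,0,2,0],[0,0,1,0],[0,0,0,0],[0,0,0,0]]' 1 40
python3 -m handwheel '[[0.3,-1,0,0],[0.4,-1.5,0,-0.02],[0.4,-1.6,0,-0.02],[0.4,-1.6,0,-0.02],[0.4,-1.6,0,-0.02],[0.4,-1.6,0,-0.02],[0.4,-1.6,0,-0.02],[0.4,-1.6,0,-0.02],[0.4,-1.6,0,-0.02],[0.4,-1.6,0,-0.02],[0.4,-1.6,0,-0.02],[0.4,-1.6,0,-0.02],[0.4,-1.6,0,-0.02],[0.4,-1.6,0,-0.02],[0.4,-1.6,0,-0.02],[0.4,-1.6,0,0],[0.4,-1.6,0,0],[0.4,-1.6,0,0]]'
python3 -m handwheel '[[0.3,-0.9,0,0],[0,0,0,0],[0,0,0,0]]'
python3 - <<'E'
from h import *
f=grab('side','side2');s=arm.get_state();print(s['t'],s['eef_pos'],s['ee_rot'],s['force'],s['moment'],s['width'])
crop(f,260,110,130,120,'c5',5)
f=grab('top','top2');crop(f,330,190,130,100,'c6',5)
E
```

```text
t: 6.4
eef_pos: [0.48, 0.131, 0.3202]
ee_rot: [-3.141, 0.0, 0.893]
force: [0.8, -0.5, -1.0]
width: 0.0578
t: 8.2
eef_pos: [0.5511, -0.1511, 0.3192]
ee_rot: [-3.14, 0.002, 0.613]
force: [0.1, 0.5, -0.8]
width: 0.0575
t: 8.5
eef_pos: [0.5541, -0.1589, 0.3199]
ee_rot: [-3.141, 0.001, 0.613]
force: [-0.0, 1.0, -0.8]
width: 0.0578
8.55 [ 0.55414476 -0.15865142  0.32021458] [-3.14102910e+00  6.67088618e-04  6.13096203e-01] [-0.02867943  0.09365137 -0.27865292] [-0.04473787 -0.07220973  0.00182997] 0.05780709096859935
```

View pics/c5.png

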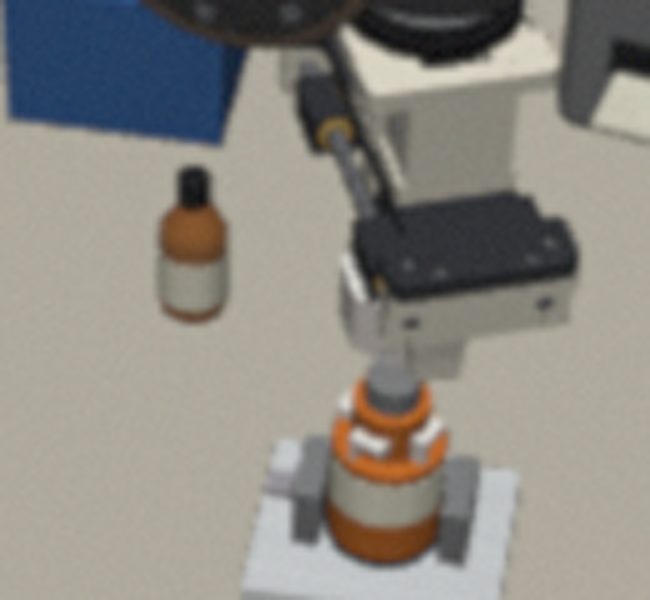

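View pics/c6.png

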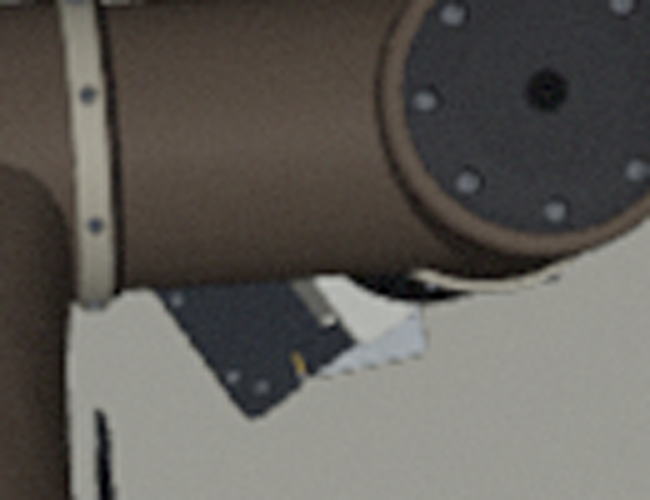

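```bash
python3 -m handwheel '[[0.25,0.7,0,0],[0,0,0,0],[0,0,0,0]]'
python3 - <<'E'
from h import *
f=grab('side','side3');s=arm.get_state();p=s['eef_pos'];print(s['t'],p,s['ee_rot'],s['force'])
im=cv2.resize(f['image'][150:220,300:380,::-1],None,fx=8,fy=8,interpolation=cv2.INTER_CUBIC)
im0=im.copy()
pp=lambda q:tuple(int(round(x)) for x in ((np.array(proj(f,q))-[300,150]+.5)*8-.5))
for z in(.139,.169):
    poly=[pp((p[0]+.0314*np.cos(a),p[1]+.0314*np.sin(a),z)) for a in s['ee_rot'][2]+np.pi/8+np.arange(8)*np.pi/4]
    cv2.polylines(im,[np.array(poly)],True,(255,0,255),1)
cv2.imwrite('pics/c7.png',im)
E
```

```text
t: 8.9
eef_pos: [0.557, -0.1512, 0.3208]
ee_rot: [3.141, -0.0, 0.614]
force: [-1.0, -0.3, -0.4]
width: 0.0577
8.95 [ 0.55691428 -0.15135871  0.32075881] [ 3.14152135e+00 -1.69446568e-04  6.14022225e-01] [-0.3495502   0.73913978 -1.37318606]
```

View pics/c7.png

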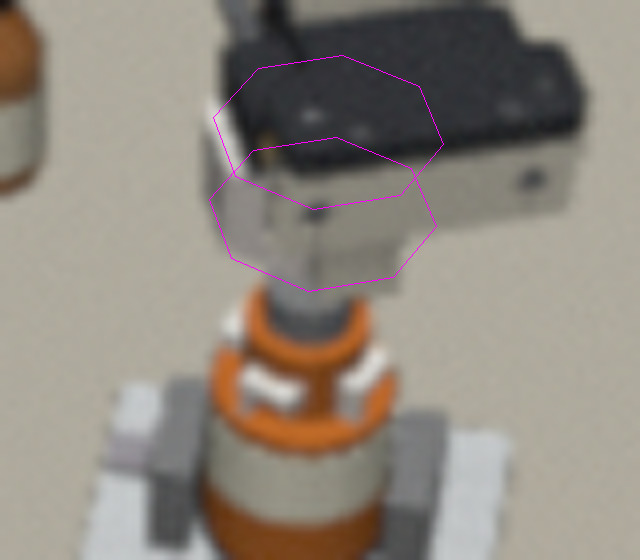

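```bash
python3 -m handwheel '[[0,0,-1,0],[0,0,-1,0],[0,0,-1,0],[0,0,-0.5,0],[0,0,-0.3,0],[0,0,0,0],[0,0,0,0]]'
python3 -m handwheel '[[0,0,-0.2,0],[0,0,-0.2,0],[0,0,-0.2,0],[0,0,0,0]]'
python3 -c "
from h import *
s=arm.get_state();print(s['eef_pos'],s['ee_rot'],s['force'],s['moment'],s['width'])"
```

```text
t: 9.65
eef_pos: [0.557, -0.1519, 0.2828]
ee_rot: [3.141, -0.0, 0.613]
force: [-0.1, 0.3, -0.2]
width: 0.0576
t: 10.05
eef_pos: [0.5567, -0.1518, 0.2764]
ee_rot: [-3.141, 0.0, 0.613]
force: [-0.2, -0.1, -0.5]
width: 0.0578
[ 0.55672613 -0.15183613  0.27636835] [-3.14131166e+00  3.09978793e-04  6.13129400e-01] [-0.16027471 -0.10653135 -0.54738605] [-0.08122382 -0.03808546 -0.0068806 ] 0.05776357382315802
```

```bash
python3 -m handwheel '[[0,0,-0.2,0],[0,0,-0.2,0],[0,0,-0.1,0],[0,0,0,0]]'
python3 -m handwheel '[[0,0,-0.1,0],[0,0,-0.1,0],[0,0,-0.1,0],[0,0,0,0],[0,0,0,0]]'
python3 -c "
from h import *
s=arm.get_state();print(s['eef_pos'],s['ee_rot'],s['force'],s['moment'],s['width'])"
```

```text
t: 10.45
eef_pos: [0.5568, -0.1518, 0.2714]
ee_rot: [-3.141, 0.0, 0.613]
force: [-0.0, -0.6, -0.5]
width: 0.0579
t: 10.95
eef_pos: [0.5569, -0.1518, 0.2686]
ee_rot: [-3.142, 0.0, 0.613]
force: [0.1, 0.7, -0.5]
width: 0.0577
[ 0.55686891 -0.15183692  0.26863292] [-3.14156922e+00  3.03984042e-05  6.13165417e-01] [ 0.14845568  0.66333851 -0.49900713] [-0.08537874 -0.02699225  0.00487696] 0.05767811997982489
```

```bash
python3 -m handwheel '[[0,0,-0.1,0],[0,0,-0.1,0],[0,0,-0.1,0],[0,0,0,0],[0,0,0,0]]'
python3 -m handwheel '[[0,0,-0.1,0],[0,0,-0.1,0],[0,0,0,0],[0,0,0,0]]'
python3 -c "
from h import *
s=arm.get_state();print(s['eef_pos'],s['ee_rot'],s['force'],s['moment'],s['width'])"
```

```text
t: 11.45
eef_pos: [0.5569, -0.1519, 0.2658]
ee_rot: [3.141, -0.0, 0.613]
force: [-0.0, 0.4, 1.5]
width: 0.0576
t: 11.85
eef_pos: [0.557, -0.1518, 0.2638]
ee_rot: [3.141, -0.0, 0.613]
force: [0.1, 1.1, 2.1]
width: 0.0578
[ 0.5569667  -0.15184652  0.26381808] [ 3.14136153e+00 -2.06463032e-04  6.13266454e-01] [0.14888468 1.13147729 2.10747613] [ 0.03543905  0.07341243 -0.04490929] 0.05781986810212824
```

```bash
python3 -m handwheel '[[0,0,-0.1,0],[0,0,-0.1,0],[0,0,-0.1,0],[0,0,-0.1,0],[0,0,0,0],[0,0,0,0]]'
python3 -m handwheel '[[0,0,-0.1,0],[0,0,-0.1,0],[0,0,-0.1,0],[0,0,0,0],[0,0,0,0]]'
python3 -c "
from h import *
s=arm.get_state();print(s['eef_pos'],s['ee_rot'],s['force'],s['moment'],s['width'])"
```

```text
t: 12.45
eef_pos: [0.557, -0.1518, 0.26]
ee_rot: [3.141, -0.0, 0.613]
force: [-0.8, 0.2, 5.5]
width: 0.0577
t: 12.95
eef_pos: [0.557, -0.1519, 0.2572]
ee_rot: [3.141, -0.0, 0.613]
force: [-1.4, 1.1, 7.2]
width: 0.0579
[ 0.5570271  -0.15187246  0.25723884] [ 3.14103109e+00 -3.88678749e-04  6.13499787e-01] [-1.39950345  1.11170428  7.17806256] [ 0.23343753  0.6524714  -0.00936614] 0.05792430276898467
```

```bash
python3 -m handwheel '[[0,0,-0.1,0],[0,0,0,0],[0,0,0,0]]'
python3 -c "
from h import *
s=arm.get_state();print(s['eef_pos'],s['force'],s['moment'],s['width'])"
python3 -m handwheel '[[0,0,-0.05,0],[0,0,0,0],[0,0,0,0]]'
python3 -c "
from h import *
s=arm.get_state();print(s['eef_pos'],s['force'],s['moment'],s['width'])"
```

```text
t: 13.25
eef_pos: [0.557, -0.1519, 0.2564]
ee_rot: [3.141, -0.0, 0.614]
force: [-1.9, 1.5, 9.1]
width: 0.0577
[ 0.55703759 -0.15187897  0.25635798] [-1.88648319  1.54307601  9.09917638] [ 0.30953459  0.74806888 -0.05380924] 0.05765317108361615
t: 13.55
eef_pos: [0.557, -0.1519, 0.2559]
ee_rot: [3.141, -0.001, 0.614]
force: [-2.2, 0.8, 9.6]
width: 0.0578
[ 0.55704434 -0.15186613  0.25592853] [-2.19710985  0.76202025  9.56229349] [2.83258417e-01 8.05448490e-01 3.49593163e-04] 0.057836328231262536
```

```bash
python3 -m handwheel '[[-0.05,0.02,0,0],[0,0,-0.03,0],[0,0,0,-0.05],[0,0,0,-0.05],[0,0,0,-0.05],[0,0,0,0]]'
python3 -c "
from h import *
s=arm.get_state();print(s['eef_pos'],s['ee_rot'],s['force'],s['moment'],s['width'])"

```

```text
t: 14.15
eef_pos: [0.5569, -0.1518, 0.2559]
ee_rot: [3.14, -0.001, 0.462]
force: [-1.4, -0.3, 9.3]
width: 0.0577
[ 0.55686217 -0.15175985  0.25585901] [ 3.14035161e+00 -1.27182440e-03  4.62071123e-01] [-1.3544803  -0.32761842  9.32294572] [-0.05508315  0.49583687  0.0353069 ] 0.057742908703483115
```

```bash
python3 -m handwheel '[[0,0,0,-0.05],[0,0,0,-0.05],[0,0,0,0]]'
python3 -c "
from h import *
s=arm.get_state();print(s['eef_pos'],s['force'],s['moment'],s['width'])"
python3 -m handwheel '[[0,0,0,-0.05],[0,0,0,-0.05],[0,0,0,0]]'
python3 -c "
from h import *
s=arm.get_state();print(s['eef_pos'],s['force'],s['moment'],s['width'])"

```

```text
t: 14.45
eef_pos: [0.5568, -0.1518, 0.2558]
ee_rot: [3.141, -0.001, 0.362]
force: [-1.1, 0.7, 10.1]
width: 0.058
[ 0.55681716 -0.15176884  0.25583572] [-1.13325666  0.73601088 10.05406022] [0.03685862 0.51280575 0.11648532] 0.057972338376470506
t: 14.75
eef_pos: [0.5567, -0.1517, 0.2557]
ee_rot: [3.141, -0.001, 0.262]
force: [-1.7, 0.5, 10.0]
width: 0.058
[ 0.55665488 -0.15168196  0.25573315] [-1.7421025   0.49819292  9.96150408] [0.27637896 0.74943738 0.10509271] 0.05796903435112319
```

```bash
python3 -m handwheel '[[0,0,0,-0.05],[0,0,0,-0.05],[0,0,0,0]]'
python3 -c "
from h import *
s=arm.get_state();print(s['eef_pos'],s['force'],s['moment'],s['width'])"
python3 -m handwheel '[[0,0,0,-0.05],[0,0,0,-0.05],[0,0,0,0]]'
python3 -c "
from h import *
s=arm.get_state();print(s['eef_pos'],s['force'],s['moment'],s['width'])"

```

```text
t: 15.05
eef_pos: [0.5566, -0.1516, 0.2557]
ee_rot: [3.141, -0.001, 0.162]
force: [-2.2, 1.2, 9.5]
width: 0.0575
[ 0.55659943 -0.15162802  0.25568109] [-2.21728468  1.22132089  9.53686904] [0.44781451 0.83713813 0.07129455] 0.057530624679954
t: 15.35
eef_pos: [0.5567, -0.1516, 0.2557]
ee_rot: [3.141, -0.001, 0.062]
force: [-1.5, 0.9, 10.7]
width: 0.0574
[ 0.55665716 -0.15161793  0.25571979] [-1.54347722  0.90105946 10.68060057] [0.46338296 0.74792317 0.03812819] 0.057391996954195376
```

```bash
python3 -m handwheel '[[0,0,0,-0.05],[0,0,0,-0.05],[0,0,0,0]]'
python3 -c "
from h import *
s=arm.get_state();print(s['eef_pos'],s['force'],s['moment'],s['width'])"
python3 -m handwheel '[[0,0,0,-0.04],[0,0,0,-0.04],[0,0,0,0]]'
python3 -c "
from h import *
s=arm.get_state();print(s['eef_pos'],s['force'],s['moment'],s['width'])"

```

```text
t: 15.65
eef_pos: [0.5568, -0.1517, 0.2558]
ee_rot: [3.141, -0.001, -0.038]
force: [-1.4, 0.4, 9.3]
width: 0.0578
[ 0.55676346 -0.15171724  0.25580941] [-1.37598573  0.41752052  9.29436404] [0.20938385 0.61045404 0.02328249] 0.05780569210432267
t: 15.95
eef_pos: [0.5569, -0.1518, 0.2559]
ee_rot: [3.141, -0.002, -0.118]
force: [-0.9, 1.5, 9.8]
width: 0.0575
[ 0.55688997 -0.15177936  0.25589169] [-0.93440216  1.48152676  9.83421546] [0.04060166 0.42520345 0.03914551] 0.057474639201708165
```

```bash
for i in 1; do python3 -m handwheel '[[0,0,0,-0.03],[0,0,0,0],[0,0,0,0]]'; done
python3 -c "
from h import *
s=arm.get_state();print(s['force'],s['moment'],s['ee_rot'])"
python3 -m handwheel '[[0,0,0,-0.03],[0,0,0,0],[0,0,0,0]]'
python3 -c "
from h import *
s=arm.get_state();print(s['force'],s['moment'],s['ee_rot'])"

```

```text
t: 16.25
eef_pos: [0.5569, -0.1517, 0.2559]
ee_rot: [3.141, -0.002, -0.146]
force: [-0.8, -0.0, 10.3]
width: 0.0576
[-0.82753367 -0.0373359  10.29851448] [0.03031546 0.46294379 0.0575395 ] [ 3.14132330e+00 -1.90537176e-03 -1.46150016e-01]
t: 16.55
eef_pos: [0.5569, -0.1517, 0.2559]
ee_rot: [3.141, -0.002, -0.176]
force: [-1.9, 0.5, 9.6]
width: 0.0579
[-1.93076343  0.50326347  9.62295113] [0.26871525 0.54641277 0.15829648] [ 3.14138732e+00 -1.76594941e-03 -1.76066378e-01]
```

```bash
python3 -m handwheel '[[0,0,0,-0.02],[0,0,0,0],[0,0,0,0]]'
python3 -c "
from h import *
s=arm.get_state();print(s['force'],s['moment'],s['ee_rot'])"

```

```text
t: 16.85
eef_pos: [0.5568, -0.1517, 0.2559]
ee_rot: [3.141, -0.002, -0.196]
force: [-1.7, 0.6, 10.3]
width: 0.0579
[-1.71184382  0.56068077 10.3172048 ] [0.3162773  0.63194419 0.26248399] [ 3.14142761e+00 -1.65802637e-03 -1.95860966e-01]
```

```bash
python3 -m handwheel '[[0,0,0,0.03],[0,0,0,0]]'
python3 -m handwheel '[[0,0,0,0],[0,0,0,0],[0,0,0,0],[0,0,0,0],[0,0,0,0],[0,0,0,0],[0,0,0,0]]' 0
python3 -c "
from h import *
s=arm.get_state();print(s['force'],s['moment'],s['ee_rot'])"

```

```text
t: 17.05
eef_pos: [0.5569, -0.1517, 0.2559]
ee_rot: [3.141, -0.002, -0.165]
force: [-1.8, 0.5, 10.0]
width: 0.0579
t: 17.75
eef_pos: [0.5563, -0.1516, 0.2548]
ee_rot: [3.142, 0.0, -0.167]
force: [-0.8, 0.0, -0.5]
width: 0.0873
[-0.77298025  0.02905893 -0.5113863 ] [-0.02272812 -0.0433101  -0.02420747] [ 3.14156860e+00  1.41780789e-04 -1.66825901e-01]
```

Now I'll lift clear, move the arm aside and look.

```bash
python3 -m handwheel '[[0,0,0.5,0],[0,0,1.5,0],[0,0,2,0],[0,0,2,0],[0,0,2,0],[0,0,2,0],[0,0,1,0],[0,2,0,0],[0,3,0,0],[0,3,0,0],[0,3,0,0],[0,3,0,0],[0,3,0,0],[0,3,0,0],[0,3,0,0],[0,3,0,0],[0,3,0,0],[0,2,0,0],[0,0,0,0],[0,0,0,0]]'
python3 - <<'E'
from h import *
s=arm.get_state();print(s['t'],s['eef_pos'],s['force'])
f=grab('side','side4');g=grab('top','top4')
c=lambda f,u,v,w,h,k: cv2.resize(f['image'][v:v+h,u:u+w,::-1],None,fx=k,fy=k,interpolation=cv2.INTER_CUBIC)
cv2.imwrite('pics/c8.png',np.hstack([c(g,368,218,44,40,9),c(f,312,175,45,45,8)]))  if False else None
a=c(g,368,218,44,44,9);b=c(f,312,175,44,44,9);cv2.imwrite('pics/c8.png',np.hstack([a,b]))
for u,v in [(390,233),(395,243),(388,238)]: print(dep(g,u,v))
E
```

```text
t: 19.75
eef_pos: [0.5561, 0.1586, 0.3645]
ee_rot: [3.141, 0.001, -0.166]
force: [-0.7, -0.1, 0.1]
width: 0.0878
19.75 [0.55613932 0.15861697 0.36446917] [-0.66373001 -0.08456746  0.1010736 ]
[0.42946825 0.01793444 1.48731693]
[ 0.53946812 -0.15112291  0.11253343]
[ 0.55118891 -0.13602716  0.10924811]
```

View pics/c8.png

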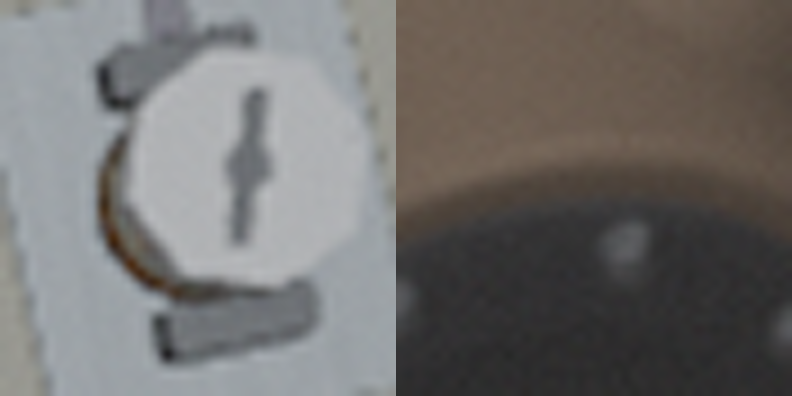

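View pics/top4.png

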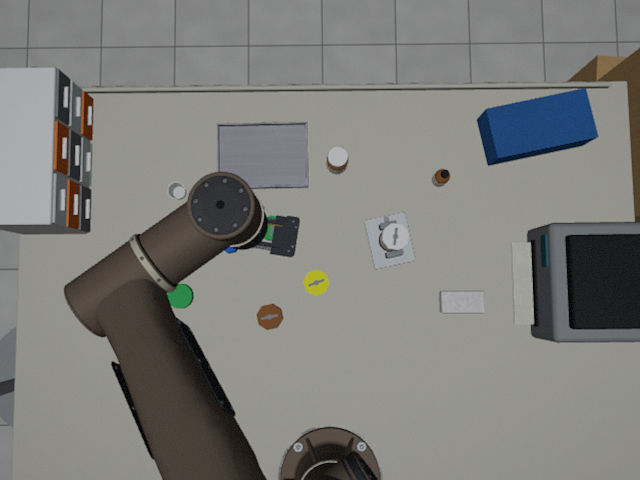

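```bash
python3 - <<'E'
from h import *
g=load('top4')
V=lambda x,y:(368+(x+.5)/9-.5,218+(y+.5)/9-.5)
a,b=onz(g,*V(240,243),.113),onz(g,*V(258,92),.113);print('bar',np.arctan2(*(b-a)[1::-1]),(a+b)/2)
for f,c,n in((load('top0'),(272,273),'cap on table'),(load('top0'),(394,236),'plug'),(g,(395,236),'now')):
    r=9 if n!='plug' else 3
    P=np.array([dep(f,u,v) for u in range(c[0]-r,c[0]+r+1) for v in range(c[1]-r,c[1]+r+1) if np.hypot(u-c[0],v-c[1])<=r and f['depth'][v,u]>0])
    print(n,len(P),np.median(P[:,2]))
E
python3 -m handwheel '[[0,3,0,0],[0,3,0,0],[0,3,0,0],[0,3,0,0],[0,3,0,0],[0,3,0,0],[0,0,0,0],[0,0,0,0]]'
python3 - <<'E'
from h import *
f=grab('side','side5')
E
```

```text
bar -0.13981294407863398 [ 0.55483304 -0.15190323  0.113     ]
cap on table 253 0.031171639200878856
plug 29 0.11405653942084525
now 252 0.11175532791100345
t: 20.65
eef_pos: [0.5564, 0.338, 0.3644]
ee_rot: [3.141, 0.001, -0.167]
force: [-0.7, 0.1, 0.6]
width: 0.0878
```

View pics/side5.png

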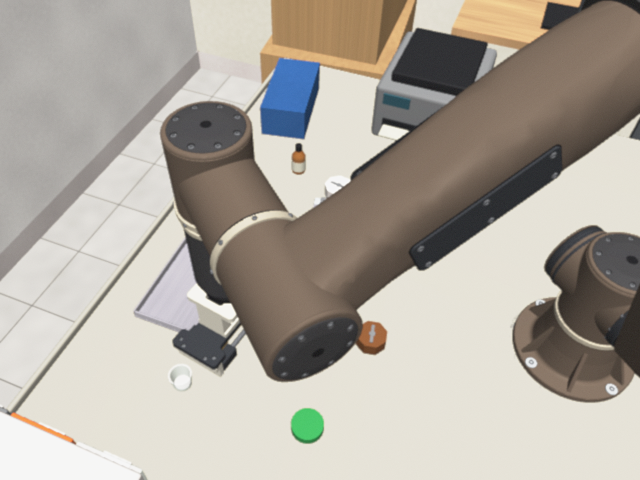

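```bash
python3 -c "
from h import *
arm.job_done()"
```

```text
the job is handed in; nothing more can be done
```

The vial is closed: the white cap is on the neck, turned to the stop and sprung up into its locked position. I handed the job in at about 20.7 s of the 72 s allowed.

- **Fitting:** I picked the cap up by its flats and turned it 0.28 rad to line up with the gaps between the neck lugs, which I could see in the top camera. It dropped between them without catching.
- **Pressing and twisting:** The push stayed near 10 N and never read above about 11 N at the wrist. I turned it clockwise about 0.81 rad until the stop showed as a rise to 0.26 N m, then eased back and let go.
- **Last checks:** The cap top reads about 111 mm above the cart once corrected for the camera's 1 mm height bias, which is the locked height. An unlocked cap would sit at 116 mm or more. The bar on top is at -0.14 rad, where the stop would leave it after the vial springs back. The arm is clear of everything and reads no contact force.
- **Not confirmed:** The arm blocked most of the final side view, so I checked the lock in the top camera only. I took no separate measurement of the other items. Those not hidden by the arm in the last pictures look unmoved.
- **Disagreement:** The two cameras differed by about 4 mm in x. I used their average, and the fit showed only small sideways forces, up to about 2 N.

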